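# Press the toggle clamps home on a strip for tacking

### The arm

A 6-joint arm with a two-finger parallel gripper is mounted at the origin on the work surface. World frame = base frame: x ahead of the robot, y to its left, z up, the work surface at z = 0. Lengths are in m, angles in rad, forces in N, time in s.
With the tool pointing down it reaches from about 0.3 to 0.875 m from the base axis. Payload 6.4 kg.
Tool frame: the origin (TCP) lies between the finger pads, 19 mm behind the fingertips; this is the grasp point; z points along the fingers, y is the line along which they close (so a half turn about z gives the same grasp; the last joint's range is limited). The gripper opens to 88 mm and grips with 3 to 60 N. Pads are 18 mm wide; open, the fingers measure 123 mm over their backs; the gripper's body (75 mm by 187 mm) begins 45 mm behind the grasp point.
Start: joints at [1.111, 0.181, 1.607, -0, 1.354, -0.206], TCP at [0.144, 0.557, 0.257] pointing down, gripper open.
Joint ranges: [-2.99, 2.99], [-0.89, 2.07], [0.3, 2.58], [-1.14, 4.28], [0, 2.63], [-3.12, 3.12]. Speed limits (rad/s): [2.57, 2.57, 3.01, 3.14, 3.14, 3.14].

### API

Orientations are given as [roll, pitch, yaw] about the fixed x, y, z axes, in that order (R = Rz(yaw) Ry(pitch) Rx(roll)).
In Python, from rig import sense, camera, finish_job gives the robot as it stands.
- The arm moves only by the tool apply_moves, never from a script. Its argument "series" is a list of rows, each a list of 3 entries, a list of its own where there are three numbers: the gripper's target within -1 to 1 (fully open at 1, half-way at 0, shut at -1), then the shift along the tool's x, y, z in cm, then the turn, a rotation vector about the tool's x, y, z in degrees. In form: [[hand, [dx, dy, dz], [rx, ry, rz]], ...]. A call has 1 to 10 rows; each row shifts and turns the commanded pose from where the row before left it, along the tool's axes as they then stand; what a row does not reach is not made up. A row lasts 1/10 s, in which the tool goes at most 50 mm and 8.59 degrees, less where a joint would pass 70% of its speed; a pose out of reach is approached as far as the arm can. A call with a gripper value outside its range is refused whole. The fingers move at their own pace and stop on an object; "force" is the grip in N (left out, the last holds). Time passes only in rows, so rows that do not move let the fingers close. It gives the time, the measured TCP pose, the force, the opening and the grip force at its end, in the units of the state.
- sense(): the state, without advancing time (a new reading comes with each control period).
- camera(name): name is "scene" or "top" or "wrist"; returns a dict with "color" (420x560x3 uint8, red, green, blue), "fov_y" (degrees; the focal length in pixels is half the picture's height over the tangent of half this angle, whatever the lens; pixels are square), "cx", "cy" (the principal point, pixels), "xyz" and "attitude" of the camera in the world; the wrist camera has in their place "tool_from_camera" (4x4, takes a point from camera to tool coordinates, whose origin is the TCP and whose axes are the flange's). Camera axes: x right, y down, z forward; pixel columns grow to the right and rows downward; lengths in m; the calibration is good to about 2 mm. A picture is of the moment at which its call begins: read the wrist's pose just before it. There is no depth.
- finish_job(): hands the job in; it is judged then, once.
The state is a dict: "time_s": time; "joints": joint angles; "dq": joint speeds; "tau": joint torques, N m; "ee_pos": TCP position; "tool_rot": TCP orientation; "force": force on the tool from outside, world axes, zero at the start; "wrist_torque": the same for the moment, N m; "gripper_width": finger opening in m; "gripper_force": force on a finger pad.
Only numpy, scipy, OpenCV 4.12 (cv2) and the standard library are available. Lean on these libraries where they do the work, as an engineer would, in place of code of your own. Each camera call takes 0.05 s, during which the arm holds its last target. There are 200 camera calls.

### The job

Clamp the aluminium strip down for tacking: with the fingertips, lightly press the raised handles of the three toggle clamps down until each lies level and fully home - first the clamp next to the steel end stop, then the middle one, last the one at the strip's free end. Only press: take no handle between the fingers, lift nothing, and leave the strip and everything lying about where it is.

Things in the scene. Friction and masses are not known exactly. Their poses are not given: they have to be found in the camera images.
- fixture: dark steel tooling plate, 290 x 480 x 12 mm, fixed on the bench, full of 16 mm holes. Origin at the centre of its underside, z up; its x axis runs across it from the clamps' handles towards the strip, its y axis along the strip. The three clamps stand in a row along y, about 120 mm apart
- strip: the workpiece: loose aluminium flat, 40 x 360 x 6 mm, long side along its y axis, lying on four clay blocks along the far (+x) side of the plate, its top 34 mm above the bench. Origin at the centre of its underside
- end_stop: steel U-shaped stop, 60 x 55 x 45 mm, bolted to the plate just beyond one end of the strip - either the +y or the -y end of the plate. Origin at the centre of its underside. At the other, free, end of the strip stands a round jar instead
- clamp_left: the clamp nearest the plate's +y end: steel horizontal toggle clamp fixed to the plate. Origin under its 62 x 46 mm base, 12 mm above the bench; handle along -x (towards the robot), arm with rubber-tipped spindle along +x over the strip. Handle pivot at x = -14, z = 45 mm; black grip 22 mm wide, 16 mm thick, 55 to 141 mm from the pivot
- handle_left (a joint): angle of that clamp's handle, rad: 0 = pressed fully home, spindle on the strip, grip level, its top side 65 mm above the bench; grows as the grip is raised, to 1.0 at most; starts between 0.45 and 0.75. Stays where it is left; about 3 N on the grip moves it; at home the rubber tip stops it, a little softly; the arm follows by itself
- grip_left (a point): point on top of that clamp's grip, on its centreline, 95 mm from the pivot; moves with the handle (axes as the handle's: -x along the grip away from the pivot)
- clamp_mid: the clamp in the middle of the row: steel horizontal toggle clamp fixed to the plate. Origin under its 62 x 46 mm base, 12 mm above the bench; handle along -x (towards the robot), arm with rubber-tipped spindle along +x over the strip. Handle pivot at x = -14, z = 45 mm; black grip 22 mm wide, 16 mm thick, 55 to 141 mm from the pivot
- handle_mid (a joint): angle of that clamp's handle, rad: 0 = pressed fully home, spindle on the strip, grip level, its top side 65 mm above the bench; grows as the grip is raised, to 1.0 at most; starts between 0.45 and 0.75. Stays where it is left; about 3 N on the grip moves it; at home the rubber tip stops it, a little softly; the arm follows by itself
- grip_mid (a point): point on top of that clamp's grip, on its centreline, 95 mm from the pivot; moves with the handle (axes as the handle's: -x along the grip away from the pivot)
- clamp_right: the clamp nearest the plate's -y end: steel horizontal toggle clamp fixed to the plate. Origin under its 62 x 46 mm base, 12 mm above the bench; handle along -x (towards the robot), arm with rubber-tipped spindle along +x over the strip. Handle pivot at x = -14, z = 45 mm; black grip 22 mm wide, 16 mm thick, 55 to 141 mm from the pivot
- handle_right (a joint): angle of that clamp's handle, rad: 0 = pressed fully home, spindle on the strip, grip level, its top side 65 mm above the bench; grows as the grip is raised, to 1.0 at most; starts between 0.45 and 0.75. Stays where it is left; about 3 N on the grip moves it; at home the rubber tip stops it, a little softly; the arm follows by itself
- grip_right (a point): point on top of that clamp's grip, on its centreline, 95 mm from the pivot; moves with the handle (axes as the handle's: -x along the grip away from the pivot)
- jar: bystander: aluminium jar, 52 mm across, 50 mm tall, on the plate beyond the strip's free end; origin at the centre of its underside
- block: bystander: loose clay block, 50 x 25 x 25 mm, on the plate between two handles; origin at the centre of its underside
- stop_bolt: bystander: loose steel bolt, 28 mm across and 52 mm tall, standing on the plate between the other two handles; origin at the centre of its underside
- hammer: bystander: hammer, 230 mm, lying on the bench to the left; origin below its middle
- f_clamp: bystander: F-clamp, 210 mm bar, lying on the bench to the right; origin below the bar, near its middle

How it is judged:
On the way, in this order (a step that is already met when the one before it is completed fails the run):
1. the clamp next to the end stop is pressed home, the other two handles still raised (((y of end_stop in the frame of fixture above 0 m and value of joint handle_left below 0.1 rad and value of joint each of handle_mid, handle_right above 0.25 rad) or (y of end_stop in the frame of fixture below 0 m and value of joint handle_right below 0.1 rad and value of joint each of handle_mid, handle_left above 0.25 rad))), for 0.1 s.
2. the middle clamp is pressed home too, the one at the free end still raised (((y of end_stop in the frame of fixture above 0 m and value of joint each of handle_left, handle_mid below 0.1 rad and value of joint handle_right above 0.25 rad) or (y of end_stop in the frame of fixture below 0 m and value of joint each of handle_right, handle_mid below 0.1 rad and value of joint handle_left above 0.25 rad))), for 0.1 s.
3. the clamp at the free end is pressed home too (value of joint each of handle_left, handle_mid, handle_right below 0.1 rad), for 0.1 s.
At the end, for the whole second after the job is handed in: all three handles are home (level within 0.10 rad) and at rest, the strip lies within 8 mm of where it was, and the bystanders within 20 mm (all of step 3 and velocity of joint each of handle_left, handle_mid, handle_right below 0.05 rad/s and distance of strip from where it was at the start of the episode below 0.008 m and distance of each of jar, block, stop_bolt, hammer, f_clamp from where it was at the start of the episode below 0.02 m and linear speed of strip below 0.01 m/s); the robot touches nothing.
It fails at once if a handle is pressed down (below 0.25 rad) before the one whose turn comes earlier is home (within 0.10 rad) ((y of end_stop in the frame of fixture above 0 m and ((value of joint handle_mid below 0.25 rad and value of joint handle_left above 0.1 rad) or (value of joint handle_right below 0.25 rad and value of joint handle_mid above 0.1 rad))) or (y of end_stop in the frame of fixture below 0 m and ((value of joint handle_mid below 0.25 rad and value of joint handle_right above 0.1 rad) or (value of joint handle_left below 0.25 rad and value of joint handle_mid above 0.1 rad)))).
It fails at once if a handle is pulled up (beyond 0.82 rad) (value of joint any of handle_left, handle_mid, handle_right above 0.82 rad).
It fails at once if a grip is taken between the fingers (the TCP comes below the grip's top side, within its width and length) ((z of the grasp point in the frame of grip_left between -0.03 and 0 m and y of the grasp point in the frame of grip_left between -0.011 and 0.011 m and x of the grasp point in the frame of grip_left between -0.045 and 0.035 m) or (z of the grasp point in the frame of grip_mid between -0.03 and 0 m and y of the grasp point in the frame of grip_mid between -0.011 and 0.011 m and x of the grasp point in the frame of grip_mid between -0.045 and 0.035 m) or (z of the grasp point in the frame of grip_right between -0.03 and 0 m and y of the grasp point in the frame of grip_right between -0.011 and 0.011 m and x of the grasp point in the frame of grip_right between -0.045 and 0.035 m)).
It fails at once if the fingers press on a clamp with more than 40 N (contact force between the fingers and clamp_left above 40 N or contact force between the fingers and clamp_mid above 40 N or contact force between the fingers and clamp_right above 40 N).
It fails at once if the strip is shifted or lifted by more than 8 mm, or a bystander by more than 20 mm (distance of strip from where it was at the start of the episode above 0.008 m or distance of any of jar, block, stop_bolt, hammer, f_clamp from where it was at the start of the episode above 0.02 m).
It also fails if it takes over 48 s, if anything falls off the work surface, if the arm or the gripper's body presses on something with over 40 N, if the wrist force passes 120 N, or if a joint passes its speed limit or range.

## Working session

There is one attempt and no reset: what is moved stays moved. The work goes in short steps, Python scripts to look and compute and a tool call to move; the robot and the scene stay as the last step left them, time stands still between calls to the robot, and variables do not carry over. Pictures are saved under pics/ and viewed, at most 10 in all, crops included, and the job is handed in when it is done.

Besides the shell and the picture viewer there is one more tool, called as name(argument=value, ...) on one line, values as JSON. apply_moves: Moves the arm, as the interface text tells. Its arguments: {"type":"object","properties":{"series":{"type":"array","items":{"type":"array"}},"force":{"type":"number"}},"required":["series"]}

```bash
mkdir -p pics
python3 - <<'E'
from rig import sense,camera
import cv2,json
s=sense();print(s)
for n in("top","scene"):
    c=camera(n);cv2.imwrite(f"pics/{n}.png",c["color"][:,:,::-1]);print(n,{k:v for k,v in c.items() if k!="color"})
E
```

```text
{'time_s': 0.0, 'joints': array([ 1.11068998e+00,  1.81504807e-01,  1.60800968e+00,  2.87473918e-05,
        1.35380830e+00, -2.06281988e-01]), 'dq': array([ 0.000786  , -0.00129068,  0.00054988,  0.00110907, -0.00169696,
        0.00072487]), 'tau': array([-2.83019566e-03, -4.33855176e+01, -3.41847110e+01,  6.99532055e-02,
        3.83046549e-02, -1.07610301e-04]), 'ee_pos': array([0.1441217 , 0.55612137, 0.25652969]), 'tool_rot': array([-3.13990495e+00, -3.81837631e-04,  2.88776176e+00]), 'force': array([-0.30594452, -1.37565037, -0.05444388]), 'wrist_torque': array([-0.00425843,  0.02365735,  0.04936476]), 'gripper_force': 0.0, 'gripper_width': 0.08823706859056403}
top {'fov_y': 43.27623636388675, 'cx': 285.95802848484965, 'cy': 216.6143023459902, 'xyz': array([ 0.41916085, -0.01317507,  1.61079648]), 'attitude': array([-3.01920291,  0.00434797, -1.55431136])}
scene {'fov_y': 45.61827614150316, 'cx': 273.81888766474594, 'cy': 208.23516582035728, 'xyz': array([ 1.45546588, -0.43578342,  0.85835764]), 'attitude': array([-2.25473616,  0.00680562,  1.07901059])}
```

View pics/top.png

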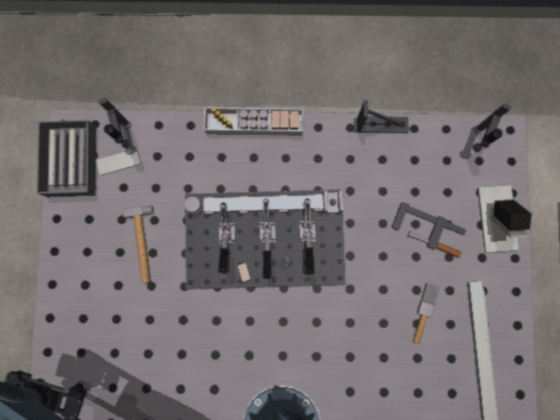

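View pics/scene.png

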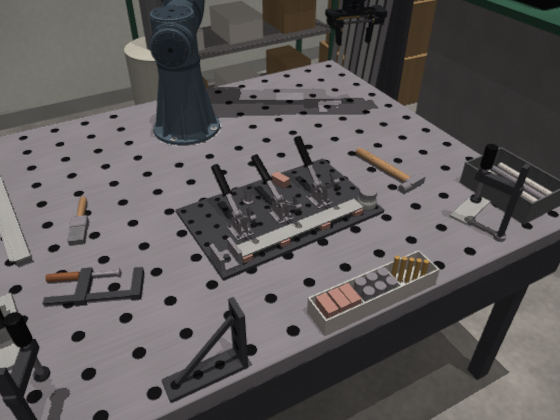

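The top view has the end stop at the right (333,201), which is -y, and the jar at the left (193,204). The order is therefore right, mid, left. I'll take an enlarged crop next to locate the plate and the grips.

```bash
python3 - <<'E'
import cv2
i=cv2.imread("pics/top.png")[180:300,175:355]
cv2.imwrite("pics/crop.png",cv2.resize(i,None,fx=4.4,fy=4.4,interpolation=cv2.INTER_CUBIC))
E
cat > h.py <<'E'
import numpy as np
from scipy.spatial.transform import Rotation as R
def ray(c,u,v):
    f=210/np.tan(np.radians(c["fov_y"]/2))
    return R.from_euler('xyz',c["attitude"]).as_matrix()@np.array([(u-c["cx"])/f,(v-c["cy"])/f,1])
def at_z(c,u,v,z):
    d=ray(c,u,v);return c["xyz"]+d*(z-c["xyz"][2])/d[2]
E
```

```text
(no output)
```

View pics/crop.png

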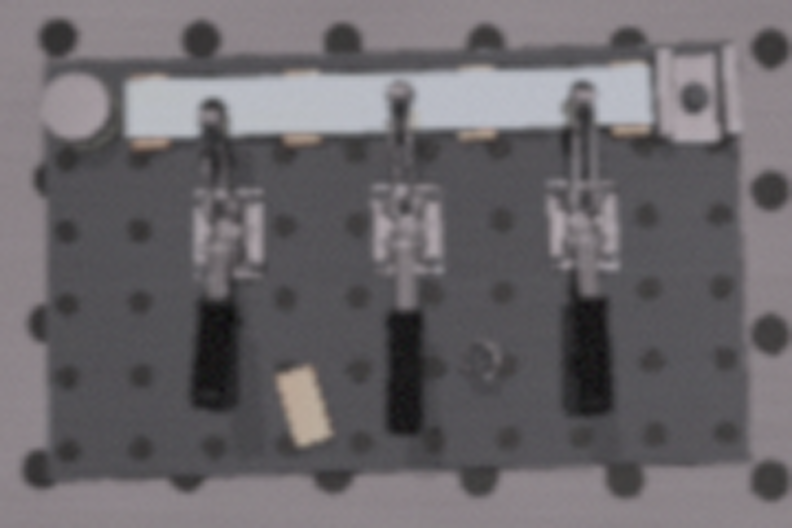

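Run:
```python
from h import *
from rig import camera
from scipy.optimize import brentq
c=camera("top")
P=lambda x,y,z:at_z(c,175+(x+.5)/4.4-.5,180+(y+.5)/4.4-.5,z)
K=[P(*p,.012) for p in((45,60),(742,40),(748,460),(48,480))]
for k in K:print(k.round(4))
TL,TR,BR,BL=K
print([np.linalg.norm(a-b) for a,b in((TL,TR),(TR,BR),(BR,BL),(BL,TL))])
y=(TL-TR)+(BL-BR);yaw=np.arctan2(-y[0],y[1]);o=sum(K)/4;print("center",o,"yaw",yaw)
ex=np.array([np.cos(yaw),np.sin(yaw),0]);ey=np.array([-ex[1],ex[0],0])
for n,b,t in(("left",(228,232),(213,408)),("mid",(407,228),(404,433)),("right",(583,225),(588,413))):
    B=P(*b,.014);f=lambda th:(P(*t,.057+.141*np.sin(th)+.008*np.cos(th))-B)@ex-(-.014-.141*np.cos(th)+.008*np.sin(th))
    ths=np.linspace(0.2,1,9);
    print(n,B.round(4),"plate",(B-o)@ex,(B-o)@ey,[round(f(q)*1000,1) for q in ths])
    for th in(.45,.6,.75):print((P(*t,.057+.141*np.sin(th))-B)@ey)
for n,p,z in(("block",(304,405),.037),("bolt",(483,360),.064),("strip L",(125,108),.034),("strip R",(653,98),.034)):print(n,P(*p,z).round(4))
```

```text
[0.6828 0.3078 0.012 ]
[ 0.7046 -0.1769  0.012 ]
[ 0.4147 -0.182   0.012 ]
[0.3934 0.2942 0.012 ]
[np.float64(0.4852287845061839), np.float64(0.2898754838674422), np.float64(0.47667491213148483), np.float64(0.28978176462801897)]
center [0.54886085 0.06078319 0.012     ] yaw 0.04482561459921872
left [0.5646 0.1765 0.014 ] plate 0.02087080864946157 0.11492921284797711 [np.float64(28.7), np.float64(24.2), np.float64(18.3), np.float64(11.2), np.float64(2.9), np.float64(-6.5), np.float64(-16.9), np.float64(-28.2), np.float64(-40.3)]
-0.0007452148323460228
-0.0029780631952480326
-0.0049925691552621014
mid [0.5693 0.0533 0.014 ] plate 0.02009165081647142 -0.008355816046619688 [np.float64(9.9), np.float64(5.5), np.float64(-0.2), np.float64(-7.1), np.float64(-15.3), np.float64(-24.5), np.float64(-34.8), np.float64(-46.0), np.float64(-58.0)]
0.0011515186904153005
0.00040581812231321783
-0.00026696300505143323
right [ 0.5733 -0.0678  0.014 ] plate 0.01868114403654923 -0.12952314481872382 [np.float64(20.8), np.float64(16.3), np.float64(10.5), np.float64(3.5), np.float64(-4.7), np.float64(-14.0), np.float64(-24.4), np.float64(-35.6), np.float64(-47.6)]
0.0048262653885338186
0.005519985596557225
0.0061458693407757635
block [0.4466 0.1191 0.037 ]
bolt [ 0.4777 -0.0009  0.064 ]
strip L [0.6468 0.2473 0.034 ]
strip R [ 0.6594 -0.114   0.034 ]
```

The handle angles come out at roughly 0.63 (left), 0.42 (mid) and 0.54 (right). I'll turn the tool so the closed fingers line up along the grips, then go above the right one.

apply_moves(series=[[-1,[0,0,0],[0,0,8]],[-1,[0,0,0],[0,0,8]],[-1,[0,0,0],[0,0,8]],[-1,[0,0,0],[0,0,8]],[-1,[0,0,0],[0,0,8]],[-1,[0,0,0],[0,0,8]],[-1,[0,0,0],[0,0,8]],[-1,[0,0,0],[0,0,8]],[-1,[0,0,0],[0,0,8]],[-1,[0,0,0],[0,0,1]]])

```text
time_s: 1.15
ee_pos: [0.1443, 0.5564, 0.2571]
tool_rot: [-3.141, 0.001, 1.612]
force: [-0.1, -0.2, 0.1]
gripper_width: 0.0103
gripper_force: 0.0
```

apply_moves(series=[[-1,[-3.5,1.65,0],[0,0,0]],[-1,[-3.5,1.65,0],[0,0,0]],[-1,[-3.5,1.65,0],[0,0,0]],[-1,[-3.5,1.65,0],[0,0,0]],[-1,[-3.5,1.65,0],[0,0,0]],[-1,[-3.5,1.65,0],[0,0,0]],[-1,[-3.5,1.65,0],[0,0,0]],[-1,[-3.5,1.65,0],[0,0,0]],[-1,[-3.5,1.65,0],[0,0,0]],[-1,[0,0,0],[0,0,0]]])

```text
time_s: 2.15
ee_pos: [0.308, 0.2453, 0.2575]
tool_rot: [3.141, 0.001, 1.611]
force: [0.4, 0.8, 0.1]
gripper_width: 0.0002
gripper_force: 0.0
```

apply_moves(series=[[-1,[-3.55,1.65,0],[0,0,0]],[-1,[-3.55,1.65,0],[0,0,0]],[-1,[-3.55,1.65,0],[0,0,0]],[-1,[-3.55,1.65,0],[0,0,0]],[-1,[-3.55,1.65,0],[0,0,0]],[-1,[-3.55,1.65,0],[0,0,0]],[-1,[-3.55,1.65,0],[0,0,0]],[-1,[-3.55,1.65,0],[0,0,0]],[-1,[-3.55,1.65,0],[0,0,0]],[-1,[0,0,0],[0,0,0]]])

```text
time_s: 3.15
ee_pos: [0.4701, -0.0672, 0.2573]
tool_rot: [3.141, 0.001, 1.613]
force: [-0.6, 0.5, -0.2]
gripper_width: 0.0001
gripper_force: 0.0
```

Run:
```python
from rig import sense,camera
import cv2,pickle
s=sense();print(s["ee_pos"],s["tool_rot"],s["joints"])
c=camera("wrist");cv2.imwrite("pics/w1.png",c["color"][:,:,::-1]);pickle.dump((s,c),open("w1.pkl","wb"))
print({k:v for k,v in c.items() if k!="color"})
```

```text
[ 0.47005855 -0.06722924  0.25733934] [3.14103646e+00 8.54866139e-04 1.61286753e+00] [-3.92415665e-01 -4.90851053e-02  1.85074588e+00 -5.56178127e-04
  1.33906755e+00 -4.34359610e-01]
{'fov_y': 69.8091242070469, 'cx': 274.320223645839, 'cy': 211.29840736849283, 'tool_from_camera': array([[-4.22724476e-04, -9.58029200e-01, -2.86670320e-01,
         7.29695116e-02],
       [ 9.99999863e-01, -4.93858112e-04,  1.75832903e-04,
         5.19088022e-04],
       [-3.10027519e-04, -2.86670206e-01,  9.58029278e-01,
        -1.27236734e-01],
       [ 0.00000000e+00,  0.00000000e+00,  0.00000000e+00,
         1.00000000e+00]])}
```

View pics/w1.png

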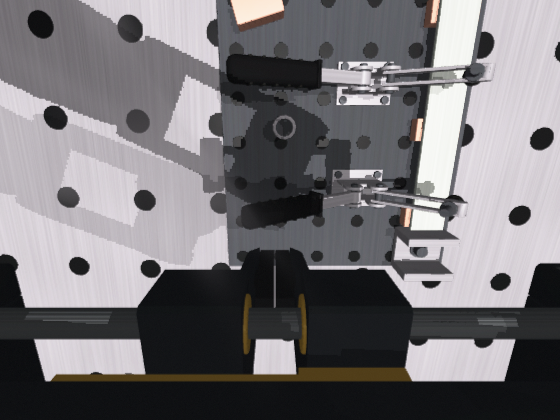

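Wrist view: the right grip runs from about (245,217) to (322,203), and the mid grip from (229,69) to (322,72). The bolt ring is at (284,127). I'll fit angle and yaw from these.

Run:
```python
from h import *
import pickle
from scipy.optimize import least_squares
s,c=pickle.load(open("w1.pkl","rb"))
T=np.eye(4);T[:3,:3]=R.from_euler('xyz',s["tool_rot"]).as_matrix();T[:3,3]=s["ee_pos"]
T=T@c["tool_from_camera"];f=210/np.tan(np.radians(c["fov_y"]/2))
def proj(p):
    q=T[:3,:3].T@(p-T[:3,3]);return np.array([c["cx"]+f*q[0]/q[2],c["cy"]+f*q[1]/q[2]])
def inv(u,v,z):
    d=T[:3,:3]@np.array([(u-c["cx"])/f,(v-c["cy"])/f,1]);return T[:3,3]+d*(z-T[2,3])/d[2]
def model(q):
    x,y,yaw,th=q;e=np.array([np.cos(yaw),np.sin(yaw),0]);piv=np.array([x,y,.057])-.014*e
    g=lambda r:piv-r*np.cos(th)*e+np.array([0,0,r*np.sin(th)])
    return piv,e,g
for n,b,t,i in(("right",(358,190),(245,217),(322,203)),("mid",(366,84),(229,69),(322,72))):
    B=inv(*b,.014)
    def res(q):
        _,_,g=model(q);return np.r_[proj(g(.141))-t,proj(g(.055))-i,(proj(np.r_[q[:2],.014])-b),(q[2]-.045)*20]
    r=least_squares(res,[B[0],B[1],.045,.5]);_,_,g=model(r.x)
    print(n,B.round(4),"fit",r.x.round(4),"res",r.fun.round(1),"grip88",g(.088).round(4),"tip",g(.141).round(4))
```

```text
right [ 0.5765 -0.073   0.014 ] fit [ 0.5776 -0.0721  0.021   0.5876] res [ 0.9 -0.3 -1.9  0.8  1.  -0.6 -0.5] grip88 [ 0.4904 -0.0739  0.1058] tip [ 0.4463 -0.0749  0.1352]
mid [0.5706 0.0505 0.014 ] fit [0.5715 0.0521 0.0477 0.4437] res [ 1.4 -1.  -2.4  2.2  1.  -1.5  0.1] grip88 [0.4782 0.0476 0.0948] tip [0.4304 0.0454 0.1175]
```

apply_moves(series=[[-1,[-0.45,0.4,3],[0,0,0]],[-1,[0,0,3],[0,0,0]],[-1,[0,0,2],[0,0,0]],[-1,[0,0,1],[0,0,0]],[-1,[0,0,0.5],[0,0,0]],[-1,[0,0,0.5],[0,0,0]],[-1,[0,0,0.5],[0,0,0]],[-1,[0,0,0.5],[0,0,0]]])

```text
time_s: 4.0
ee_pos: [0.4731, -0.069, 0.148]
tool_rot: [3.14, 0.001, 1.614]
force: [-0.8, 0.6, 2.8]
gripper_width: 0.0005
gripper_force: 0.8
```

Run:
```python
from rig import sense,camera
import cv2,pickle
s=sense();print(s["ee_pos"],s["force"])
c=camera("scene");i=c["color"][130:270,160:400,::-1];cv2.imwrite("pics/s1.png",cv2.resize(i,None,fx=3.3,fy=3.3,interpolation=cv2.INTER_CUBIC))
```

```text
[ 0.47313665 -0.06902007  0.14800205] [-0.82601477  0.60056627  2.79947126]
```

View pics/s1.png

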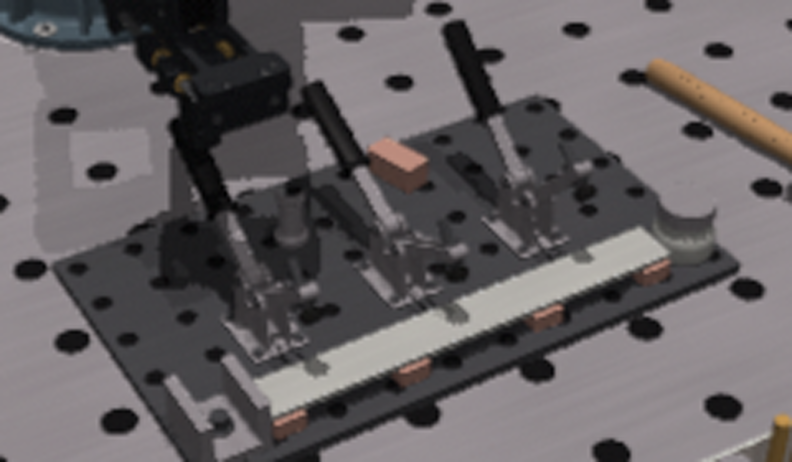

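The fingertips are on the right grip at (195,135) in the crop, with about 3 N of force, and the other handles are still raised. I'll press on.

apply_moves(series=[[-1,[0,0,0.8],[0,0,0]],[-1,[0,0,0.8],[0,0,0]],[-1,[0,0,0.8],[0,0,0]],[-1,[0,0,0.8],[0,0,0]],[-1,[0,0,0.8],[0,0,0]],[-1,[0,0,0.8],[0,0,0]],[-1,[0,0,0.5],[0,0,0]],[-1,[0,0,0.3],[0,0,0]]])

```text
time_s: 4.85
ee_pos: [0.472, -0.0687, 0.0906]
tool_rot: [-3.14, -0.001, 1.614]
force: [-1.2, -0.0, 2.0]
gripper_width: 0.0004
gripper_force: 0.9
```

apply_moves(series=[[-1,[0,0,0.2],[0,0,0]],[-1,[0,0,0.2],[0,0,0]],[-1,[0,0,0.1],[0,0,0]],[-1,[0,0,0],[0,0,0]]])

```text
time_s: 5.25
ee_pos: [0.4726, -0.0689, 0.0864]
tool_rot: [3.141, 0.0, 1.614]
force: [0.2, -0.4, -0.9]
gripper_width: 0.0005
gripper_force: 0.0
```

apply_moves(series=[[-1,[0,0,0.1],[0,0,0]],[-1,[0,0,0.1],[0,0,0]],[-1,[0,0,0],[0,0,0]]])

```text
time_s: 5.55
ee_pos: [0.4726, -0.069, 0.0844]
tool_rot: [3.141, 0.0, 1.614]
force: [0.2, 0.9, 1.0]
gripper_width: 0.0007
gripper_force: 0.2
```

apply_moves(series=[[-1,[0,0,0.1],[0,0,0]],[-1,[0,0,0.1],[0,0,0]],[-1,[0,0,0],[0,0,0]]])

```text
time_s: 5.85
ee_pos: [0.4726, -0.069, 0.0831]
tool_rot: [-3.142, 0.0, 1.614]
force: [-4.1, 1.1, 8.9]
gripper_width: 0.0002
gripper_force: 4.8
```

The right clamp is home: the force rose to 9 N at TCP z 0.083. I'll lift and go to the middle one.

apply_moves(series=[[-1,[0,0,-1],[0,0,0]],[-1,[0,0,-4],[0,0,0]],[-1,[0,0,-4],[0,0,0]],[-1,[0,0,-3.3],[0,0,0]],[-1,[3.9,0.1,0],[0,0,0]],[-1,[3.9,0.1,0],[0,0,0]],[-1,[3.9,0.1,0],[0,0,0]],[-1,[0,0,2],[0,0,0]],[-1,[0,0,2],[0,0,0]],[-1,[0,0,1.5],[0,0,0]]])

```text
time_s: 6.85
ee_pos: [0.4702, 0.0488, 0.1498]
tool_rot: [3.142, -0.0, 1.615]
force: [0.2, 0.1, 0.1]
gripper_width: 0.0007
gripper_force: 0.0
```

Run:
```python
from rig import sense,camera
import cv2
s=sense();print(s["ee_pos"],s["force"])
c=camera("scene");i=c["color"][130:270,160:400,::-1];cv2.imwrite("pics/s2.png",cv2.resize(i,None,fx=3.3,fy=3.3,interpolation=cv2.INTER_CUBIC))
```

```text
[0.47017242 0.04876558 0.14978565] [0.16133723 0.10422776 0.14036788]
```

View pics/s2.png

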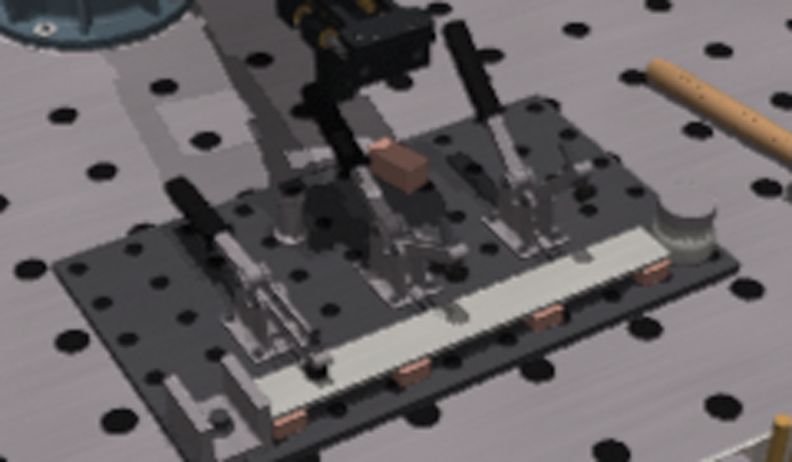

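The right clamp is closed with its spindle on the strip at (317,370). The fingers are above the mid grip at (335,90), so I'll press that one down.

apply_moves(series=[[-1,[0,0,0.8],[0,0,0]],[-1,[0,0,0.8],[0,0,0]],[-1,[0,0,0.8],[0,0,0]],[-1,[0,0,0.8],[0,0,0]],[-1,[0,0,0.8],[0,0,0]],[-1,[0,0,0.8],[0,0,0]],[-1,[0,0,0.6],[0,0,0]],[-1,[0,0,0.4],[0,0,0]],[-1,[0,0,0.2],[0,0,0]]])

```text
time_s: 7.8
ee_pos: [0.4701, 0.0482, 0.0898]
tool_rot: [-3.141, -0.0, 1.614]
force: [-1.8, -0.6, 2.0]
gripper_width: 0.0004
gripper_force: 0.9
```

apply_moves(series=[[-1,[0,0,0.2],[0,0,0]],[-1,[0,0,0.2],[0,0,0]],[-1,[0,0,0],[0,0,0]]])

```text
time_s: 8.1
ee_pos: [0.4706, 0.0481, 0.0863]
tool_rot: [3.141, 0.0, 1.614]
force: [-0.4, -0.1, 0.3]
gripper_width: 0.0005
gripper_force: 0.0
```

apply_moves(series=[[-1,[0,0,0.1],[0,0,0]],[-1,[0,0,0.1],[0,0,0]],[-1,[0,0,0.1],[0,0,0]],[-1,[0,0,0.05],[0,0,0]],[-1,[0,0,0],[0,0,0]]])

```text
time_s: 8.6
ee_pos: [0.4705, 0.0481, 0.0833]
tool_rot: [-3.142, 0.0, 1.614]
force: [-3.4, 0.1, 7.1]
gripper_width: 0.0001
gripper_force: 3.4
```

The middle clamp is home too. On to the left one.

apply_moves(series=[[-1,[0,0,-1],[0,0,0]],[-1,[0,0,-4],[0,0,0]],[-1,[0,0,-4.5],[0,0,0]],[-1,[0,0,-4.5],[0,0,0]],[-1,[4.0,0,0],[0,0,0]],[-1,[4.0,0,0],[0,0,0]],[-1,[4.1,0,0],[0,0,0]],[-1,[0,0,2],[0,0,0]],[-1,[0,0,1.5],[0,0,0]],[-1,[0,0,0],[0,0,0]]])

```text
time_s: 9.6
ee_pos: [0.4638, 0.1693, 0.1863]
tool_rot: [-3.138, 0.0, 1.615]
force: [0.1, 0.5, 0.8]
gripper_width: 0.0003
gripper_force: 0.0
```

Run:
```python
from rig import sense,camera
import cv2
s=sense();print(s["ee_pos"],s["force"])
c=camera("scene");i=c["color"][130:270,160:400,::-1];cv2.imwrite("pics/s3.png",cv2.resize(i,None,fx=3.3,fy=3.3,interpolation=cv2.INTER_CUBIC))
```

```text
[0.46379235 0.16930909 0.1863445 ] [0.13666333 0.50432748 0.77899538]
```

View pics/s3.png

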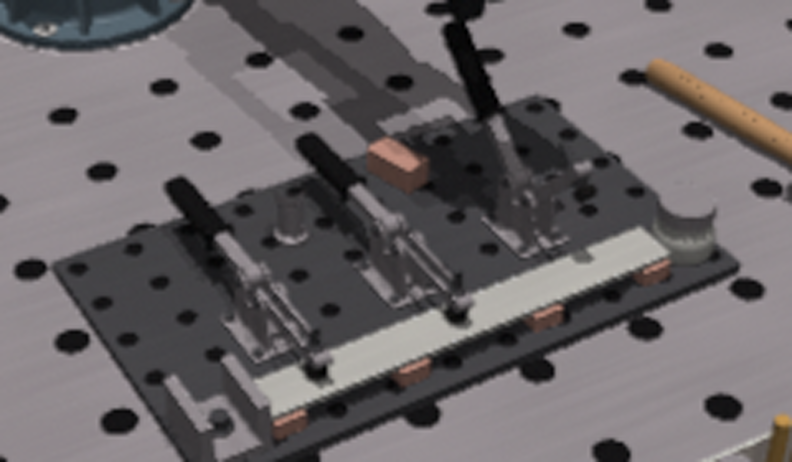

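The right and middle clamps are down at (317,370) and (457,310). The fingers are just above the left grip at (462,10), so I'll press it.

apply_moves(series=[[-1,[0,0,0.8],[0,0,0]],[-1,[0,0,0.8],[0,0,0]],[-1,[0,0,0.8],[0,0,0]],[-1,[0,0,0.8],[0,0,0]],[-1,[0,0,0.8],[0,0,0]]])

```text
time_s: 10.15
ee_pos: [0.4655, 0.1689, 0.1475]
tool_rot: [3.141, -0.0, 1.613]
force: [-0.9, 0.2, 1.7]
gripper_width: 0.0002
gripper_force: 0.9
```

apply_moves(series=[[-1,[0,0,0.8],[0,0,0]],[-1,[0,0,0.8],[0,0,0]],[-1,[0,0,0.8],[0,0,0]],[-1,[0,0,0.8],[0,0,0]],[-1,[0,0,0.8],[0,0,0]],[-1,[0,0,0.8],[0,0,0]],[-1,[0,0,0.6],[0,0,0]],[-1,[0,0,0.3],[0,0,0]],[-1,[0,0,0.2],[0,0,0]],[-1,[0,0,0.1],[0,0,0]]])

```text
time_s: 11.15
ee_pos: [0.4653, 0.169, 0.0878]
tool_rot: [-3.141, 0.0, 1.614]
force: [-0.5, -0.7, 1.7]
gripper_width: 0.0002
gripper_force: 0.9
```

apply_moves(series=[[-1,[0,0,0.1],[0,0,0]],[-1,[0,0,0.1],[0,0,0]],[-1,[0,0,0],[0,0,0]]])

```text
time_s: 11.45
ee_pos: [0.4655, 0.169, 0.086]
tool_rot: [3.141, -0.0, 1.614]
force: [-1.0, 0.6, -0.2]
gripper_width: 0.0004
gripper_force: 0.1
```

apply_moves(series=[[-1,[0,0,0.1],[0,0,0]],[-1,[0,0,0.1],[0,0,0]],[-1,[0,0,0.1],[0,0,0]],[-1,[0,0,0],[0,0,0]]])

```text
time_s: 11.85
ee_pos: [0.4654, 0.169, 0.0833]
tool_rot: [-3.142, 0.0, 1.614]
force: [-2.4, -1.0, 6.9]
gripper_width: 0.0004
gripper_force: 3.1
```

apply_moves(series=[[-1,[0,0,-1],[0,0,0]],[-1,[0,0,-4],[0,0,0]],[-1,[0,0,-4.5],[0,0,0]],[-1,[0,0,-4.5],[0,0,0]],[-1,[0,-4,0],[0,0,0]],[-1,[0,-4,0],[0,0,0]],[-1,[0,0,0],[0,0,0]],[-1,[0,0,0],[0,0,0]]])

```text
time_s: 12.65
ee_pos: [0.3854, 0.1657, 0.2236]
tool_rot: [3.139, -0.0, 1.614]
force: [1.5, -0.0, 0.3]
gripper_width: 0.001
gripper_force: 0.0
```

Run:
```python
from rig import sense,camera
import cv2
s=sense();print(s["ee_pos"],s["force"])
c=camera("scene");i=c["color"][130:270,160:400,::-1];cv2.imwrite("pics/s4.png",cv2.resize(i,None,fx=3.3,fy=3.3,interpolation=cv2.INTER_CUBIC))
```

```text
[0.38540254 0.16568093 0.22364968] [ 1.47181862 -0.01949699  0.33814978]
```

View pics/s4.png

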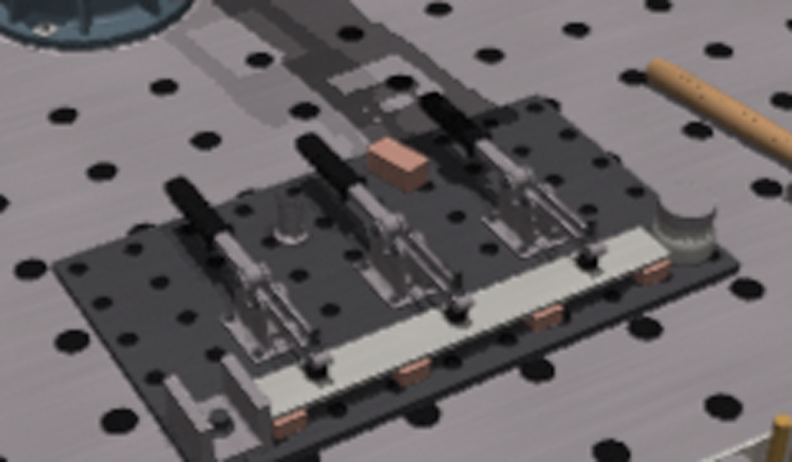

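All three clamps are down, with spindles on the strip at (317,370), (457,310) and (588,258). The strip, block, bolt and jar have not moved.

```bash
python3 -c "
from rig import finish_job
print(finish_job())"
```

```text
the job is handed in; nothing more can be done
None
```

All three clamps were pressed home in order (right one by the end stop, middle, then left), the last picture shows the strip and the things near it in place, and the job is handed in; no verdict came back.

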